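# Close and bolt the parts bin hatch

## Task

Shut the hatch of the parts bin and bolt it: lift the bolt's handle out of the notch it is parked in, slide the bolt all the way across into its keeper, and turn the handle right down into the locking notch. Leave the things standing around and on the bin where they are, and let go of everything when the hatch is bolted.

Things in the scene. Friction and masses are not known exactly. Their poses are not given: they have to be found in the camera images.
- bin: Grey laminate parts bin fixed on the shelf, 320 (x) x 400 (y) x 120 (z) mm; origin at the centre of its underside, x to the back (away from the robot), y left, z up. A plywood hatch 218 (x) x 236 (y) x 15 mm closes its top, flush at z = 120 mm; the hatch's centre line lies 40 mm left of the bin's. The fixed margin right of the hatch, 118 mm wide, carries the keeper.
- hatch_hinge (a point): Middle of the hatch's hinge line, along its back edge in the plane of its outer (upper) face; 110 mm behind and 40 mm left of the bin's centre, 120 mm high. Its axes turn with the hatch: -x points along the face to the free front edge, y along the hinge line (to the left), z is the outward normal.
- hatch_edge (a point): Middle of the hatch's free front edge, on the outer face, 219 mm from the hinge line; axes as hatch_hinge. The bolt sits near this edge on the right half of the outer face; the left half (y +10 to +115 mm) is bare but for a flush finger hole, and a 2 mm hinge leaf within 33 mm of the hinge line.
- hatch (a joint): Opening angle of the hatch, rad: 0 shut flush, grows as the free edge swings up and back (limit 1.5). Stiff friction hinges (1.6 N m, against 0.8 to 1.05 N m of weight when level) hold it at any angle: it must be pushed down to its stop, 4 to 12 N at 150 mm from the hinge, and stays where it is left.
- barrel (a point): Point on the axis of the bolt's steel barrel, half-way between the parking and the locking notch; fixed on the hatch 185 mm from the hinge line, 15 mm above the outer face, 57.5 mm right of the hatch's centre line; axes as hatch_hinge. Barrel 24 mm thick on a base plate 36 mm wide, 3 mm thick, y +52 to -57 mm from here. Slot along the top, a notch to the free edge at each end.
- bolt (a joint): Travel of the barrel bolt, m: 0 drawn, 0.045 fully shot to the right (the hatch's -y) through the keeper; about 2 N of friction. Rod 14 mm thick, parallel to the hinge line. Handle down in the parking notch: travel 0 to 0.004; down in the locking notch: 0.041 to 0.045; in between the slot keeps the handle up (within 0.3 rad). The rod enters the keeper only with the hatch fully shut.
- handle (a joint): Angle of the bolt's handle about the rod's axis, rad: 0 standing straight out from the hatch (straight up when it is shut), 1.57 turned down flat, pointing to the hatch's free front edge, 15 mm above the face. Limits -0.2 and 1.57; about 0.03 N m of friction holds it where it is left.
- handle_grip (a point): Point to grip on the handle's centre line, 38 mm from the rod's axis. The handle is a round bar 11 mm thick from 18 to 58 mm from the rod's axis, 9 mm thick nearer in. z points outwards along the handle, y along the rod (left). At travel 0 it is 35 mm right of the hatch's centre line, at 0.045 80 mm.
- keeper (a point): Centre of the hole of the keeper, a bent steel staple 26 (x) x 20 (y) x 29 (z) mm fixed on the bin's right margin, 75 mm in front and 100 mm right of the bin's centre, 135 mm high; hole 18 mm wide; axes as the bin's. The shot rod passes through it.
- turntable (a joint): Angle of a white plastic turntable, 250 mm across and 20 mm high over the shelf, in rad; left of the bin; turns freely. Bystander, with the jar, tin and case on it.
- jar_mid (a point): Centre of a glass jar with steel cap, 72 mm across, 105 mm tall, on the turntable. Bystander.
- tin_mid (a point): Centre of a round steel washer tin, 84 mm across, 52 mm tall, on the turntable. Bystander.
- case_mid (a point): Centre of a yellow plastic wall anchor case, 70 x 95 x 33 mm, on the turntable. Bystander.
- door_stop_mid (a point): Centre of an aluminium door stop, 48 mm across, 36 mm tall, standing loose on the bin's right margin behind the keeper. Bystander.
- carton_mid (a point): Centre of a small carton, 40 x 75 x 45 mm, standing loose on the bin's back margin. Bystander.
- grip_mid (a point): Centre of a green hard silicone grip, 118 mm long, 38 mm thick, lying on the shelf to the right of the bin. Bystander.
- tape_mid (a point): Centre of a black tape measure, 70 x 40 x 66 mm, standing on the shelf to the right of the bin. Bystander.

How it is judged:
By the outcome, as a careful person would: the job done as asked, in the order asked, and still so for the second after the job is handed in, with the robot touching nothing.
It also fails if it takes over 61 s, if anything falls off the work surface, if the arm or the gripper's body presses on something with over 40 N, if the wrist force passes 120 N, or if a joint passes its speed limit or range.

## Robot

A 6-joint arm with a two-finger parallel gripper is mounted at the origin on the work surface. World frame = base frame: x ahead of the robot, y to its left, z up, the work surface at z = 0. Lengths are in mm, angles in rad, forces in N, time in s.
With the tool pointing down it reaches from about 400 to 925 mm from the base axis. Payload 12.5 kg.
Tool frame: the origin (TCP) lies on the centre line of the jaws, within the pads' length; the fingertips stand 19 mm ahead of it and the grasp point (between the pads) is the TCP; z points along the fingers, y is the line along which they close (so a half turn about z gives the same grasp; the last joint's range is limited). The gripper opens to 95 mm and grips with 3 to 60 N. Pads are 20 mm wide; open, the fingers measure 119 mm over their backs; the gripper's body (75 mm by 180 mm) begins 59 mm behind the grasp point.
Start: joints at [1.171, 0.491, 1.559, -0, 1.092, -0.106], TCP at [180.977, 598.241, 233.661] pointing down, gripper open.
Joint ranges: [-3.1, 3.1], [-0.84, 2.19], [0.05, 2.79], [-1.13, 4.28], [0.06, 2.93], [-2.69, 2.69]. Speed limits (rad/s): [2.22, 2.22, 2.79, 3.14, 3.14, 3.14].

## Interface

Orientations are given as a unit quaternion [x, y, z, w].
In Python, from cell import monitor, read_camera, camera_model, bot, search_frame, regions_of, tip_of gives the robot as it stands.
- The arm moves only by the shell command python3 -m crank 'ROWS' [OPENING]. ROWS is JSON, a list of rows, each a list of 2 entries, a list of its own where there are three numbers: the shift along the tool's x, y, z in m, then the turn, a rotation vector about the tool's x, y, z in rad. In form: [[[dx, dy, dz], [wx, wy, wz]], ...]. A call has 1 to 12 rows; each row shifts and turns the commanded pose from where the row before left it, along the tool's axes as they then stand; what a row does not reach is not made up. A row lasts 1/12 s, in which the tool goes at most 41.7 mm and 7.16 degrees, less where a joint would pass 70% of its speed; a pose out of reach is approached as far as the arm can. A call with a gripper value outside its range is refused whole. OPENING is the opening, from 0 (shut) to 1 (fully open), set as the call begins (- or left out, the last holds). The fingers move at their own pace and stop on an object; the grip force is fixed at half the most. Time passes only in rows, so rows that do not move let the fingers close. It gives the time, the measured TCP pose, the force, the opening and the grip force at its end, in the units of the state.
- monitor.sense(): the state, without advancing time (a new reading comes with each control period).
- read_camera(name): name is "scene" or "top" or "wrist"; returns the picture (384x512x3 uint8, red, green, blue); there is no depth.
- camera_model(name): a dict with "vertical_fov" (degrees; the focal length in pixels is half the picture's height over the tangent of half this angle, whatever the lens; pixels are square), "cx", "cy" (the principal point, pixels), "distortion" ([k1, k2, p1, p2, k3] as OpenCV has them; the pictures are not rectified), "position" and "rotation" of the camera in the world; the wrist camera has in their place "T_tool_cam" (4x4, takes a point from camera to tool coordinates, whose origin is the TCP and whose axes are the flange's). Camera axes: x right, y up, looking along -z (the intrinsics and any distortion apply to the point x, -y, -z); pixel columns grow to the right and rows downward; lengths in mm; the calibration is good to about 2 mm. A picture is of the moment at which its call begins: read the wrist's pose just before it. camera_model takes no time and is no camera call.
- bot.sign_off(): hands the job in; it is judged then, once.
Trained networks look in the newest picture that a camera, given by its name, has taken for a name from the list of things; names that differ only in an ending like _2 or _b are one class to them, and where a whole thing is asked for, a point or a joint stands for the part that bears it (a point fixed in the world has none). Each returns a list of dicts, best first, with "score" (0 to 1); they miss things now and then, are a little off and sometimes report something else, mostly with a low value. They report only what shows in the picture. A call takes as long as a camera call.
- search_frame(camera, query): "position" ([column, row] in pixels, amid what is visible of it).
- regions_of(camera, query): "region" (384x512 bool, what is visible of it) and "position" ([column, row] in pixels, amid what is visible of it).
- tip_of(camera, query): "position" ([column, row] in pixels: a listed point, or the origin of a listed thing).
The state is a dict: "time": time; "joints": joint angles; "dq": joint speeds; "effort": joint torques, N m; "tcp_pos": TCP position; "orientation": TCP orientation; "wrist_force": force on the tool from outside, world axes, zero at the start; "torque": the same for the moment, N m; "width": finger opening in mm; "gripper_force": force on a finger pad.
Only numpy, scipy, OpenCV 4.12 (cv2) and the standard library are available. Lean on these libraries where they do the work, as an engineer would, in place of code of your own. Each camera call takes 0.05 s, during which the arm holds its last target. There are 200 camera calls.

## Working session

There is one attempt and no reset: what is moved stays moved. The work goes in short steps, Python scripts to look and compute and a shell command to move; the robot and the scene stay as the last step left them, time stands still between calls to the robot, and variables do not carry over. Pictures are saved under pics/ and viewed, at most 10 in all, crops included, and the job is handed in when it is done.

```bash
ls; mkdir -p pics
cat > h.py <<'E'
import numpy as np, cv2
from scipy.spatial.transform import Rotation as R
from cell import *
def cam(name, st=None):
    m=camera_model(name); f=192/np.tan(np.radians(m['vertical_fov'])/2)
    K=np.array([[f,0,m['cx']],[0,f,m['cy']],[0,0,1]]); D=np.array(m['distortion'],float)
    if 'T_tool_cam' in m:
        st=st or monitor.sense(); T=np.array(m['T_tool_cam']); Rt=R.from_quat(st['orientation']).as_matrix()
        Rc=Rt@T[:3,:3]; p=Rt@T[:3,3]+np.array(st['tcp_pos'])
    else:
        p=np.array(m['position'],float); r=np.array(m['rotation'],float)
        Rc=r if r.shape==(3,3) else R.from_quat(r).as_matrix()
    return K,D,Rc,p
def ray(c,px):
    K,D,Rc,p=c; u=cv2.undistortPoints(np.array([[px]],float),K,D)[0,0]
    d=Rc@np.array([u[0],-u[1],-1]); return p,d/np.linalg.norm(d)
def atz(c,px,z):
    p,d=ray(c,px); return p+d*(z-p[2])/d[2]
def proj(c,X):
    K,D,Rc,p=c; q=(np.atleast_2d(X)-p)@Rc*[1,-1,-1]
    return cv2.projectPoints(q,np.zeros(3),np.zeros(3),K,D)[0][:,0]
def save(n,im): cv2.imwrite('pics/'+n,im[:,:,::-1])
E
python3 - <<'E'
from h import *
for n in ['scene','top']:
    im=read_camera(n); save(n+'0.png',cv2.resize(im,(800,600)))
    c=cam(n); print(n,c[3],c[2][:,2])
    for q in ['bin','hatch_hinge','hatch_edge','barrel','handle_grip','keeper','door_stop_mid','carton_mid','jar_mid','tin_mid']:
        r=tip_of(n,q); print(q,[(np.round(a['position']),round(a['score'],2)) for a in r[:2]])
E
```

```text
pics
scene [1461.85271785 -552.34374204 1348.27346214] [ 0.55886599 -0.37700829  0.73860243]
bin [(array([268., 220.]), 0.57)]
hatch_hinge [(array([269., 223.]), 0.66), (array([251., 156.]), 0.54)]
hatch_edge [(array([252., 156.]), 0.76)]
barrel [(array([245., 173.]), 0.68)]
handle_grip [(array([246., 164.]), 0.5)]
keeper [(array([211., 192.]), 0.95)]
door_stop_mid [(array([202., 216.]), 0.73)]
carton_mid [(array([224., 239.]), 0.73), (array([324., 150.]), 0.37)]
jar_mid [(array([335., 128.]), 0.86)]
tin_mid [(array([310., 134.]), 0.76)]
top [ 213.94647707   49.65083467 1746.31444219] [-0.19983425  0.00652522  0.97980799]
bin [(array([254., 198.]), 0.73), (array([244., 186.]), 0.39)]
hatch_hinge [(array([255., 165.]), 0.62)]
hatch_edge [(array([246., 188.]), 0.76)]
barrel [(array([263., 181.]), 0.89)]
handle_grip [(array([254., 183.]), 0.5)]
keeper [(array([274., 214.]), 0.63)]
door_stop_mid [(array([299., 196.]), 0.55), (array([122., 232.]), 0.53)]
carton_mid [(array([294., 166.]), 0.56)]
jar_mid [(array([123., 233.]), 0.77), (array([295., 194.]), 0.38)]
tin_mid [(array([145., 250.]), 0.93)]
```

View pics/scene0.png

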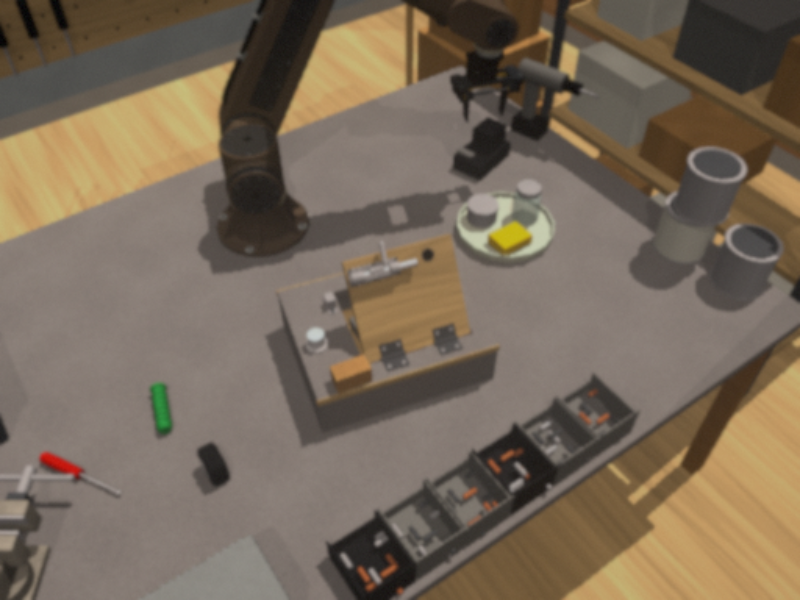

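View pics/top0.png

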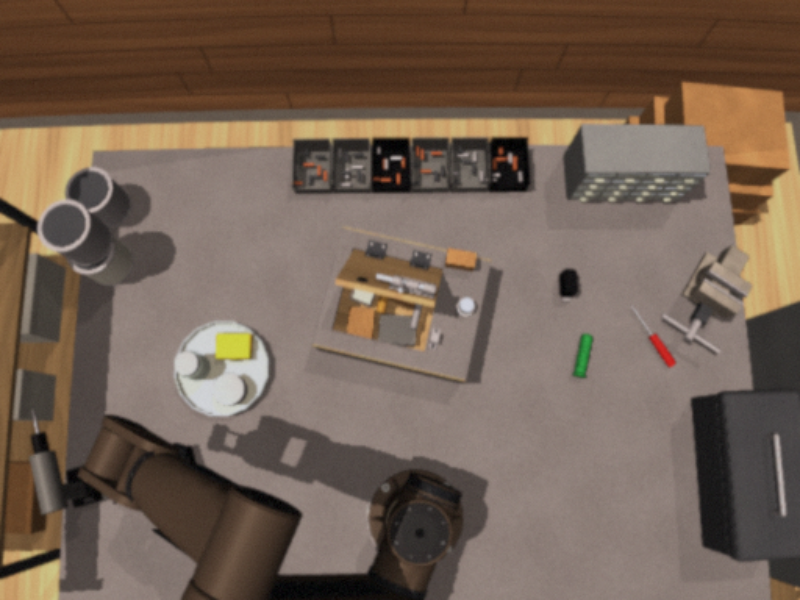

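The scene view shows the hatch about 1 rad open, with the bolt near its raised edge. The bin's top corners are at (278,292), (320,405) and (497,348) in the 800 px picture. In the top view they are at (348,230), (492,262), (465,380) and (315,347), and the turntable stands to the left.

```bash
cat > fit.py <<'E'
from h import *
from scipy.optimize import least_squares
def pts(v):
    x,y,a,t=v; Rb=R.from_euler('z',a).as_matrix(); o=np.array([x,y,0])
    B=lambda *p: o+Rb@np.array(p,float)
    H=lambda px,py,pz: o+Rb@(np.array([110,40,120])+R.from_euler('y',t).as_matrix()@np.array([px,py,pz]))
    return B,H,Rb
if __name__=='__main__':
    s=512/800
    def model(v):
        B,H,_=pts(v)
        top=[B(160,200,120),B(160,-200,120),B(-160,-200,120),B(-160,200,120),H(-219,0,0),H(-185,-57.5,15),B(-75,-100,135)]
        sc=[B(-160,-200,120),B(160,-200,120),B(160,200,120),H(-219,118,0),H(-219,-118,0),H(-219,0,0),H(-185,-57.5,15),B(-75,-100,135)]
        return top,sc
    ot=np.array([[348,230],[492,262],[465,380],[315,347]])*s
    ot=np.vstack([ot,[246,188],[263,181],[274,214]])
    os_=np.array([[278,292],[320,405],[497,348],[453,237],[343,262]])*s
    os_=np.vstack([os_,[252,156],[245,173],[211,192]])
    ct,cs=cam('top'),cam('scene')
    def res(v):
        a,b=model(v); return np.r_[(proj(ct,a)-ot).ravel(),(proj(cs,b)-os_).ravel()]
    r=least_squares(res,[600,0,-.2,1.0],loss='soft_l1',x_scale=[100,100,.1,.1])
    print(r.x); print(np.round(r.fun.reshape(-1,2),1))
    B,H,_=pts(r.x); print('edge',H(-219,0,0),'barrel',H(-185,-57.5,15),'keeper',B(-75,-100,135))
E
python3 fit.py
```

```text
[ 5.50500472e+02  3.02775369e+01 -2.43040472e-01  9.28472251e-01]
[[-3.2 -1.9]
 [-1.  -0.9]
 [ 0.  -0.3]
 [-1.9 -2.3]
 [-0.  -1.8]
 [ 0.4  1.4]
 [ 3.9  1.9]
 [-0.4 -0.6]
 [-1.6 -3.3]
 [ 0.9 -2.4]
 [-1.8 -2. ]
 [-0.3  0.2]
 [ 2.3  2.6]
 [-4.1  0.9]
 [ 0.2  0.4]]
edge [539.5558393   74.20233218 295.35454076] barrel [557.14515981  10.60015719 277.1164175 ] keeper [453.63917979 -48.73442518 135.        ]
```

```bash
cat > to.py <<'E'
from fit import *
V=[550.5,30.3,-.243,.928]
def to(target,a=V[2],flip=1):
    """shift & turn (tool axes) to a pose with tool down, tool y = flip*bin y"""
    st=monitor.sense(); Rt=R.from_quat(st['orientation'])
    Rb=R.from_euler('z',a).as_matrix(); y=flip*Rb[:,1]; z=np.array([0,0,-1.]); G=np.c_[np.cross(y,z),y,z]
    w=(Rt.inv()*R.from_matrix(G)).as_rotvec()
    d=np.array(target)-st['tcp_pos']
    print('pos',np.round(st['tcp_pos'],1),'turn',np.round(w,4),'shift now axes',np.round(Rt.inv().apply(d),1),'after turn',np.round(G.T@d,1),'F',np.round(st['wrist_force'],1),'w',st['width'],'t',st['time'])
E
python3 - <<'E'
from to import *
B,H,Rb=pts(V)
print(np.round(R.from_quat(monitor.sense()['orientation']).as_matrix(),3))
P=H(-190,60,0); print(P,'n',H(0,0,1)-H(0,0,0))
for f in(1,-1): to(H(-190,60,0)+[0,0,150],flip=f)
print(np.array(camera_model('wrist')['T_tool_cam']).round(3))
E
```

```text
[[-0.957  0.29   0.   ]
 [ 0.29   0.957  0.   ]
 [-0.     0.    -1.   ]]
[570.78308165 128.29872877 272.08030739] n [ 0.77690665 -0.19259415  0.59943603]
pos [181.  598.2 233.7] turn [ 0.0001  0.     -0.0509] shift now axes [-509.2 -336.9 -188.4] after turn [-491.4 -362.3 -188.4] F [ 0.2 -0.5 -0. ] w 95.55852389928408 t 1.1
pos [181.  598.2 233.7] turn [ 0.0000e+00 -1.0000e-04  3.0907e+00] shift now axes [-509.2 -336.9 -188.4] after turn [ 491.4  362.3 -188.4] F [ 0.2 -0.5 -0. ] w 95.55852389928408 t 1.1
[[ 1.00000e-03  9.60000e-01  2.79000e-01  7.95320e+01]
 [ 1.00000e+00 -1.00000e-03  0.00000e+00  6.97000e-01]
 [ 0.00000e+00  2.79000e-01 -9.60000e-01 -1.49989e+02]
 [ 0.00000e+00  0.00000e+00  0.00000e+00  1.00000e+00]]
```

```bash
python3 -m crank '[[[0,0,-0.01],[0,0,-0.0509]],[[0,0,-0.03],[0,0,0]],[[0,0,-0.035],[0,0,0]],[[0,0,-0.035],[0,0,0]],[[0,0,-0.035],[0,0,0]],[[-0.01,-0.01,-0.03],[0,0,0]],[[-0.02,-0.02,-0.02],[0,0,0]],[[-0.02,-0.02,0],[0,0,0]],[[-0.025,-0.02,0],[0,0,0]],[[-0.025,-0.02,0],[0,0,0]],[[-0.025,-0.02,0],[0,0,0]],[[-0.025,-0.02,0],[0,0,0]]]' 0
python3 -m crank '[[[-0.028,-0.021,0],[0,0,0]],[[-0.028,-0.021,0],[0,0,0]],[[-0.028,-0.021,0],[0,0,0]],[[-0.028,-0.021,0],[0,0,0]],[[-0.028,-0.021,0],[0,0,0]],[[-0.028,-0.021,0],[0,0,0]],[[-0.028,-0.021,0],[0,0,0]],[[-0.028,-0.021,0],[0,0,0]],[[-0.028,-0.021,0],[0,0,0]],[[-0.028,-0.021,0],[0,0,0]],[[-0.02,-0.01,0],[0,0,0]],[[0,0,0],[0,0,0]]]'
python3 - <<'E'
from to import *
B,H,Rb=pts(V)
to(H(-190,60,40)+Rb@[10,0,19])
c=cam('wrist'); im=read_camera('wrist'); save('w1.png',cv2.resize(im,(800,600)))
for q in ['hatch_hinge','hatch_edge','barrel','handle_grip','keeper']:
    r=tip_of('wrist',q); print(q,[(np.round(a['position']),round(a['score'],2)) for a in r[:2]])
print(np.round(proj(c,[H(0,0,0),H(-219,0,0),H(-185,-57.5,15),B(-75,-100,135)])))
E
```

```text
time: 2.1
tcp_pos: [295.8, 434.6, 428.8]
orientation: [0.121, 0.993, 0.0, 0.0]
wrist_force: [0.2, -0.3, -0.5]
width: 20.6
gripper_force: 0.0
time: 3.1
tcp_pos: [535.9, 147.4, 427.9]
orientation: [0.123, 0.992, -0.0, -0.0]
wrist_force: [-1.0, 0.6, 1.0]
width: 0.3
gripper_force: 0.0
pos [535.9 147.4 427.9] turn [-0.0008 -0.0003 -0.0033] shift now axes [-80.5  -9.8 112.8] after turn [-80.5 -10.2 112.8] F [-1.   0.6  1. ] w 0.3033832452182761 t 3.1
hatch_hinge [(array([216., 250.]), 0.65)]
hatch_edge [(array([187., 214.]), 0.95)]
barrel [(array([145., 240.]), 0.87)]
handle_grip [(array([153., 231.]), 0.59), (array([216., 248.]), 0.3)]
keeper [(array([491.,  20.]), 0.69), (array([123., 146.]), 0.64)]
[[217. 250.]
 [190. 213.]
 [146. 234.]
 [122. 146.]]
```

View pics/w1.png

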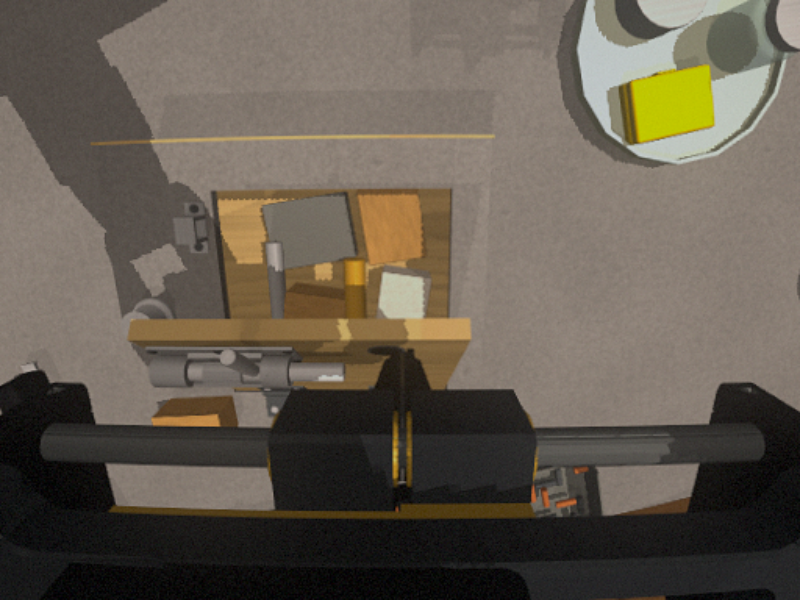

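The wrist picture matches the fit within a few pixels: hatch edge near (300,325), barrel (235,372), keeper (190,228). The rod's tail reaches past the hatch's middle and the finger hole is near the left edge, so I'll push at r=155, y=+65.

Run:
```python
from to import *
B,H,Rb=pts(V); to(B(56.7,105,280.5))
```

```text
pos [532.9 151.1 428.9] turn [0.0003 0.0003 0.0014] shift now axes [-102.8   -8.2  148.5] after turn [-102.8   -8.   148.4] F [-0.4  0.8 -0.6] w 0.528564638197874 t 3.4
```

```bash
python3 -m crank '[[[-0.02,-0.002,0],[0,0,0]],[[-0.03,-0.003,0],[0,0,0]],[[-0.03,-0.003,0.0],[0,0,0]],[[-0.023,0,0.02],[0,0,0]],[[0,0,0.03],[0,0,0]],[[0,0,0.03],[0,0,0]],[[0,0,0.03],[0,0,0]],[[0,0,0.028],[0,0,0]],[[0,0,0.01],[0,0,0]],[[0,0,0],[0,0,0]]]' 0
python3 -m crank '[[[0.0055,0,0.0033],[0,0,0]],[[0.0055,0,0.0033],[0,0,0]],[[0.0055,0,0.0033],[0,0,0]],[[0.0055,0,0.0033],[0,0,0]],[[0.0055,0,0.0033],[0,0,0]],[[0.0055,0,0.0036],[0,0,0]],[[0.0056,0,0.0054],[0,0,0]],[[0.0056,0,0.0054],[0,0,0]],[[0.0056,0,0.0054],[0,0,0]],[[0.0055,0,0.0053],[0,0,0]]]'
```

```text
time: 4.23
tcp_pos: [630.7, 118.4, 278.7]
orientation: [0.121, 0.993, -0.0, -0.002]
wrist_force: [-0.2, -0.5, 0.3]
width: 0.2
gripper_force: 0.0
time: 5.07
tcp_pos: [578.5, 131.0, 239.9]
orientation: [0.121, 0.993, 0.0, 0.002]
wrist_force: [6.0, -2.5, 2.2]
width: 0.6
gripper_force: 3.1
```

```bash
python3 -m crank '[[[0.0044,0,0.0064],[0,0,0]],[[0.0044,0,0.0064],[0,0,0]],[[0.0044,0,0.0064],[0,0,0]],[[0.0042,0,0.0064],[0,0,0]],[[0.003,0,0.0071],[0,0,0]],[[0.003,0,0.0071],[0,0,0]],[[0.003,0,0.0071],[0,0,0]],[[0.003,0,0.0072],[0,0,0]],[[0.002,0,0.0075],[0,0,0]],[[0.0018,0,0.0075],[0,0,0]],[[0.0015,0,0.0076],[0,0,0]]]'
python3 -m crank '[[[0.0007,0,0.006],[0,0,0]],[[0.0005,0,0.006],[0,0,0]],[[0.0005,0,0.005],[0,0,0]],[[0,0,0.003],[0,0,0]],[[0,0,0],[0,0,0]]]'
```

```text
time: 5.98
tcp_pos: [544.4, 139.4, 161.7]
orientation: [0.121, 0.993, 0.0, 0.0]
wrist_force: [4.7, -0.7, 4.2]
width: 0.6
gripper_force: 2.4
time: 6.4
tcp_pos: [541.9, 139.8, 141.4]
orientation: [0.121, 0.993, -0.0, -0.001]
wrist_force: [-0.5, -0.6, 0.0]
width: 0.8
gripper_force: 0.0
```

```bash
python3 -m crank '[[[0,0,0.002],[0,0,0]],[[0,0,0.002],[0,0,0]],[[0,0,0],[0,0,0]]]'
python3 -m crank '[[[0,0,0.001],[0,0,0]],[[0,0,0.001],[0,0,0]],[[0,0,0],[0,0,0]]]'
```

```text
time: 6.65
tcp_pos: [541.9, 139.8, 139.1]
orientation: [0.121, 0.993, -0.0, -0.001]
wrist_force: [-4.2, -1.0, 13.5]
width: 0.1
gripper_force: 6.9
time: 6.9
tcp_pos: [541.9, 139.8, 138.9]
orientation: [0.121, 0.993, 0.0, 0.0]
wrist_force: [-11.2, -1.9, 34.0]
width: 0.5
gripper_force: 17.2
```

Contact is at tip z = 119.9 mm with force building to 34 N, so the hatch is against its stop. Next I'll rise and go above the handle.

```bash
python3 -m crank '[[[0,0,-0.005],[0,0,0]],[[0,0,-0.02],[0,0,0]],[[0,0,-0.03],[0,0,0]],[[0,0,-0.03],[0,0,0]],[[0.01,-0.02,-0.03],[0,0,0]],[[0.02,-0.02,0],[0,0,0]],[[0.02,-0.03,0],[0,0,0]],[[0.01,-0.02,0],[0,0,0]],[[0,0,0],[0,0,0]],[[0,0,0],[0,0,0]]]' 0.4
python3 - <<'E'
from to import *
V[3]=0; B,H,Rb=pts(V); to(B(-113,5,265))
c=cam('wrist'); im=read_camera('wrist'); save('w2.png',cv2.resize(im,(800,600)))
for q in ['hatch_hinge','hatch_edge','barrel','handle_grip','keeper']:
    r=tip_of('wrist',q); print(q,[(np.round(a['position']),round(a['score'],2)) for a in r[:2]])
print(np.round(proj(c,[H(0,0,0),H(-219,0,0),H(-185,-57.5,15),B(-113,5,135),B(-75,-100,135)])))
E
```

```text
time: 7.73
tcp_pos: [462.3, 66.4, 251.6]
orientation: [0.122, 0.993, 0.0, 0.0]
wrist_force: [-0.2, 0.6, -0.0]
width: 37.7
gripper_force: 0.0
pos [462.3  66.4 251.6] turn [ 0.0002  0.     -0.0014] shift now axes [ 18.6  -8.9 -13.4] after turn [ 18.7  -8.8 -13.4] F [-0.2  0.6 -0. ] w 37.686596972186315 t 7.7333
hatch_hinge []
hatch_edge [(array([279., 179.]), 0.95)]
barrel [(array([223., 216.]), 0.96), (array([ 96., 302.]), 0.48)]
handle_grip [(array([244., 177.]), 0.88)]
keeper [(array([141., 218.]), 0.84)]
[[278. 351.]
 [282. 180.]
 [225. 216.]
 [247. 179.]
 [143. 216.]]
```

View pics/w2.png

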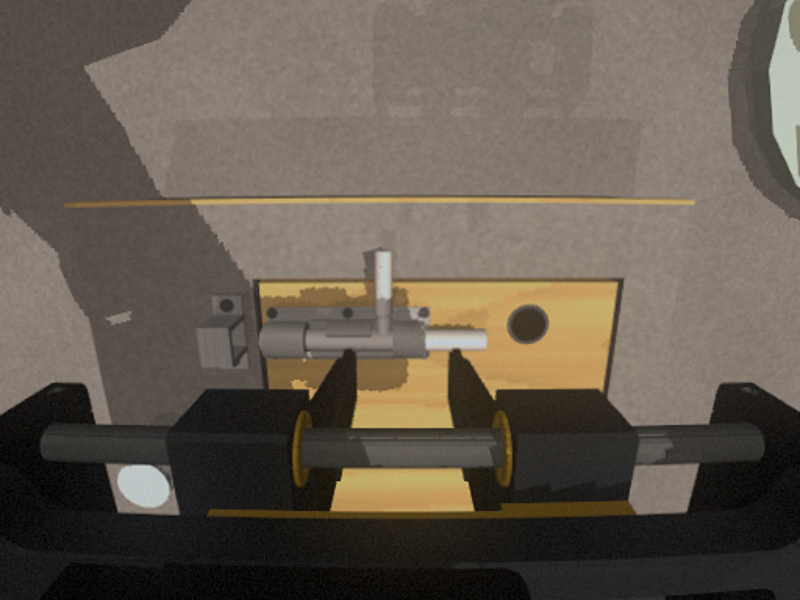

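The hatch is shut and the handle lies flat toward the front at (383,275), about 2 px from prediction. I'll correct for that and descend over it.

```bash
python3 -m crank '[[[0.011,-0.006,0],[0,0,0]],[[0.011,-0.0055,0],[0,0,0]],[[0,0,0.02],[0,0,0]],[[0,0,0.03],[0,0,0]],[[0,0,0.03],[0,0,0]],[[0,0,0.018],[0,0,0]],[[0,0,0.01],[0,0,0]],[[0,0,0],[0,0,0]]]' 0.4
python3 -m crank '[[[0,0,0],[0,0,0]],[[0,0,0],[0,0,0]],[[0,0,0],[0,0,0]],[[0,0,0],[0,0,0]],[[0,0,0],[0,0,0]],[[0,0,0],[0,0,0]]]' 0
python3 - <<'E'
from to import *
B,H,Rb=pts(V); to(B(-113,5,143))
E
```

```text
time: 8.7
tcp_pos: [438.0, 61.3, 141.3]
orientation: [0.121, 0.993, -0.0, -0.002]
wrist_force: [0.1, -0.2, -0.0]
width: 38.2
gripper_force: 0.0
time: 9.2
tcp_pos: [438.9, 61.0, 143.8]
orientation: [0.121, 0.993, 0.0, 0.001]
wrist_force: [1.4, 0.2, 1.4]
width: 10.0
gripper_force: 30.0
pos [438.9  61.  143.8] turn [0.0003 0.001  0.0001] shift now axes [-2.8  2.1  0.8] after turn [-2.8  2.1  0.8] F [1.4 0.2 1.4] w 10.03347083709004 t 9.2
```

```bash
python3 -m crank '[[[-0.0003,0,-0.0051],[0,0,0]],[[-0.001,0,-0.005],[0,0,0]],[[-0.0016,0,-0.0048],[0,0,0]],[[-0.0023,0,-0.0046],[0,0,0]],[[-0.0028,0,-0.0042],[0,0,0]],[[-0.0034,0,-0.0038],[0,0,0]]]'
python3 -m crank '[[[-0.0038,0,-0.0034],[0,0,0]],[[-0.0042,0,-0.0028],[0,0,0]],[[-0.0046,0,-0.0023],[0,0,0]],[[-0.0048,0,-0.0016],[0,0,0]],[[-0.005,0,-0.001],[0,0,0]],[[-0.0051,0,-0.0003],[0,0,0]],[[0,0,0],[0,0,0]]]'
python3 - <<'E'
from to import *
B,H,Rb=pts(V); to(B(-75,5,182))
c=cam('wrist'); im=read_camera('wrist'); save('w3.png',im)
for q in ['barrel','handle_grip']:
    r=tip_of('wrist',q); print(q,[(np.round(a['position']),round(a['score'],2)) for a in r[:2]])
print(np.round(proj(c,[H(-185,-57.5,15),B(-75,5,135+38)])))
E
```

```text
time: 9.7
tcp_pos: [448.9, 58.4, 171.0]
orientation: [0.121, 0.993, 0.0, -0.001]
wrist_force: [-4.9, 3.0, -6.4]
width: 10.0
gripper_force: 30.0
time: 10.28
tcp_pos: [477.7, 51.3, 183.6]
orientation: [0.121, 0.993, 0.0, 0.001]
wrist_force: [0.4, -0.6, 1.2]
width: 3.0
gripper_force: 0.4
pos [477.7  51.3 183.6] turn [0.0004 0.0027 0.0002] shift now axes [-0.7  2.1  1.6] after turn [-0.7  2.1  1.6] F [ 0.4 -0.6  1.2] w 2.9722727349664693 t 10.2833
barrel [(array([227., 227.]), 0.91)]
handle_grip [(array([257., 218.]), 0.72)]
[[205. 548.]
 [259. 248.]]
```

View pics/w3.png

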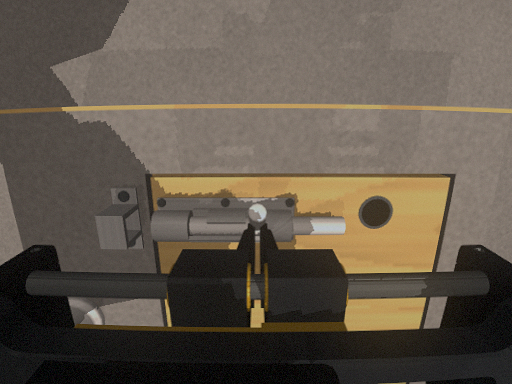

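The handle slipped from the pads near the end. It now stands nearly upright just in front of the fingertips, with its tip near (258,213). I'll estimate the angle and grip it again.

Run:
```python
from to import *
V[3]=0;B,H,Rb=pts(V); c=cam('wrist')
print(proj(c,[H(-185,-57.5,15)]).round())
for a in np.arange(0,.9,.1):
    print(a.round(1),proj(c,[B(-75-r*np.sin(a),2.5,135+r*np.cos(a)) for r in (18,58)]).round().tolist())
```

```text
[[229. 226.]]
0.0 [[255.0, 236.0], [255.0, 266.0]]
0.1 [[255.0, 233.0], [255.0, 256.0]]
0.2 [[255.0, 231.0], [255.0, 246.0]]
0.3 [[255.0, 228.0], [255.0, 235.0]]
0.4 [[255.0, 225.0], [255.0, 224.0]]
0.5 [[255.0, 223.0], [255.0, 214.0]]
0.6 [[255.0, 220.0], [255.0, 203.0]]
0.7 [[255.0, 218.0], [255.0, 194.0]]
0.8 [[255.0, 215.0], [255.0, 185.0]]
```

```bash
python3 -m crank '[[[0,0,0],[0,0,0]],[[0,0,0],[0,0,0]],[[0,0,0],[0,0,0]],[[0,0,0],[0,0,0]],[[0.01,0,0.0025],[0,0,0]],[[0.01,0,0.002],[0,0,0]],[[0,0,0],[0,0,0]]]' 0.35
python3 -m crank '[[[0,0,0],[0,0,0]],[[0,0,0],[0,0,0]],[[0,0,0],[0,0,0]],[[0,0,0],[0,0,0]],[[0,0,0],[0,0,0]]]' 0
python3 -m crank '[[[-0.004,0,-0.0018],[0,0,0]],[[-0.004,0,-0.0014],[0,0,0]],[[-0.004,0,-0.001],[0,0,0]],[[-0.004,0,-0.0005],[0,0,0]],[[-0.003,0,-0.0002],[0,0,0]],[[0,0,0],[0,0,0]]]'
```

```text
time: 11.02
tcp_pos: [454.5, 56.9, 177.2]
orientation: [0.121, 0.993, -0.0, -0.001]
wrist_force: [0.7, -0.2, 0.1]
width: 32.8
gripper_force: 0.0
time: 11.43
tcp_pos: [457.2, 56.4, 177.8]
orientation: [0.121, 0.993, 0.0, 0.0]
wrist_force: [0.6, -0.6, 0.0]
width: 10.4
gripper_force: 30.0
time: 11.93
tcp_pos: [474.3, 52.1, 182.5]
orientation: [0.121, 0.993, 0.0, -0.002]
wrist_force: [-7.0, 2.9, 6.1]
width: 10.0
gripper_force: 30.0
```

Run:
```python
from to import *
V[3]=0;B,H,Rb=pts(V); c=cam('wrist'); im=read_camera('wrist'); save('w4.png',cv2.resize(im[150:330,130:370],(720,540)))
for a in np.arange(-.1,.5,.1):
    print(a.round(1),((proj(c,[B(-75-r*np.sin(a),2.5,135+r*np.cos(a)) for r in (18,58)])-[130,150])*3).round().tolist())
```

```text
-0.1 [[377.0, 277.0], [375.0, 389.0]]
0.0 [[377.0, 270.0], [375.0, 362.0]]
0.1 [[377.0, 263.0], [375.0, 333.0]]
0.2 [[377.0, 255.0], [375.0, 303.0]]
0.3 [[377.0, 247.0], [375.0, 271.0]]
0.4 [[377.0, 239.0], [375.0, 239.0]]
```

View pics/w4.png

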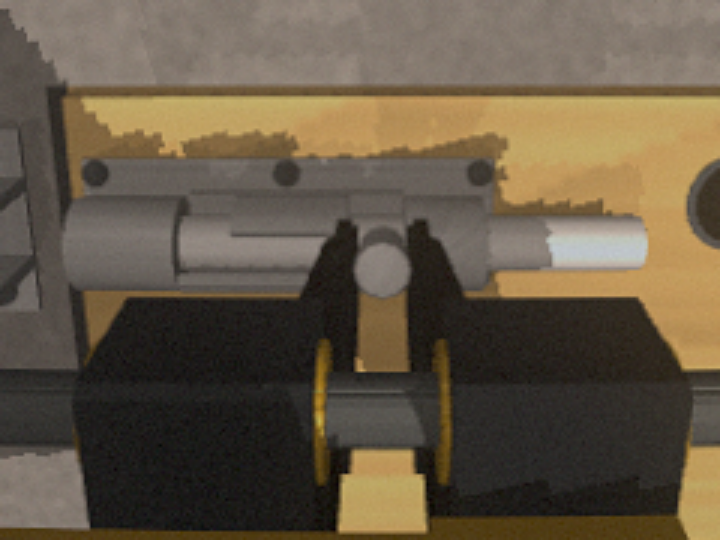

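The tip at (382,270) in the crop gives a handle angle of about 0.3 rad, still a bit low. I'll regrip it centred and turn the tool along with the handle.

```bash
python3 -m crank '[[[0,0,0],[0,0,0]],[[0,0,0],[0,0,0]],[[0,0,0],[0,0,0]],[[0.005,0,0],[0,0,0]],[[0.005,0,0],[0,0,0]],[[0,0,0],[0,0,0]]]' 0.35
python3 -m crank '[[[0,0,0],[0,0,0]],[[0,0,0],[0,0,0]],[[0,0,0],[0,0,0]],[[0,0,0],[0,0,0]],[[0,0,0],[0,0,0]]]' 0
python3 -m crank '[[[-0.0047,0,-0.0013],[0,0.1,0]],[[-0.0047,0,-0.0013],[0,0.1,0]],[[-0.0047,0,-0.0013],[0,0.1,0]],[[0,0,0],[0,0,0]],[[0,0,0],[0,0,0]]]'
python3 - <<'E'
from to import *
V[3]=0;B,H,Rb=pts(V); to(B(-75,5,182)); c=cam('wrist'); im=read_camera('wrist'); save('w5.png',im)
for a in np.arange(-.2,.5,.1):
    print(a.round(1),((proj(c,[B(-75-r*np.sin(a),2.5,135+r*np.cos(a)) for r in (18,58)]))).round().tolist())
E
```

```text
time: 12.48
tcp_pos: [464.7, 54.5, 182.6]
orientation: [0.121, 0.993, 0.0, -0.0]
wrist_force: [0.7, 0.6, 0.9]
width: 32.8
gripper_force: 0.0
time: 12.9
tcp_pos: [465.8, 54.3, 182.6]
orientation: [0.121, 0.993, 0.0, 0.0]
wrist_force: [-0.1, -0.4, 0.5]
width: 9.8
gripper_force: 30.0
time: 13.32
tcp_pos: [480.1, 50.6, 184.8]
orientation: [0.12, 0.981, 0.018, -0.148]
wrist_force: [-1.8, 0.4, 4.7]
width: 10.3
gripper_force: 30.0
pos [480.1  50.6 184.8] turn [ 1.000e-04 -2.996e-01 -7.000e-04] shift now axes [0.8 2.2 3.2] after turn [1.7 2.2 2.8] F [-1.8  0.4  4.7] w 10.326551438488693 t 13.3167
-0.2 [[256.0, 248.0], [255.0, 274.0]]
-0.1 [[256.0, 246.0], [255.0, 264.0]]
0.0 [[256.0, 243.0], [255.0, 254.0]]
0.1 [[256.0, 241.0], [255.0, 244.0]]
0.2 [[256.0, 238.0], [255.0, 233.0]]
0.3 [[256.0, 236.0], [255.0, 223.0]]
0.4 [[256.0, 233.0], [255.0, 213.0]]
```

View pics/w5.png

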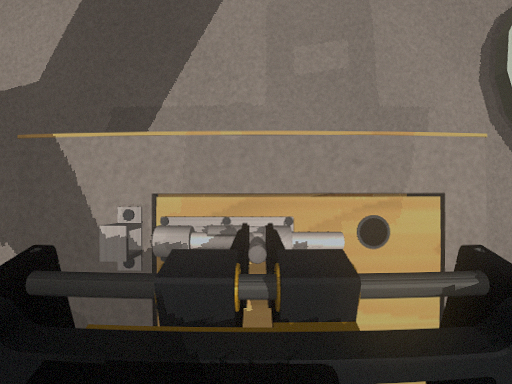

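The tip at (258,255) means the handle is upright. I'll slide the bolt.

```bash
python3 -m crank '[[[0,-0.004,0],[0,0,0]],[[0,-0.006,0],[0,0,0]],[[0,-0.006,0],[0,0,0]],[[0,-0.006,0],[0,0,0]],[[0,0,0],[0,0,0]]]'
python3 -m crank '[[[0,-0.006,0],[0,0,0]],[[0,-0.006,0],[0,0,0]],[[0,-0.005,0],[0,0,0]],[[0,-0.004,0],[0,0,0]],[[0,-0.002,0],[0,0,0]],[[0,0,0],[0,0,0]]]'
python3 - <<'E'
from to import *
a=monitor.sense()['tcp_pos'];print(R.from_euler('z',.243).apply(np.array(a)-[480.1,50.6,184.8]))
E
```

```text
time: 13.78
tcp_pos: [474.0, 28.3, 185.0]
orientation: [0.12, 0.981, 0.018, -0.148]
wrist_force: [1.1, -2.0, -5.6]
width: 10.2
gripper_force: 30.0
time: 14.28
tcp_pos: [468.8, 7.1, 185.0]
orientation: [0.12, 0.981, 0.019, -0.148]
wrist_force: [1.4, 2.3, -7.0]
width: 10.3
gripper_force: 30.0
[ -0.48902235 -44.96108776   0.19934092]
```

```bash
python3 -m crank '[[[0,-0.0015,0],[0,0,0]],[[0,0,0],[0,0,0]]]'
python3 -m crank '[[[0,-0.001,0],[0,0,0]],[[0,0,0],[0,0,0]]]'
```

```text
time: 14.45
tcp_pos: [468.7, 6.7, 185.0]
orientation: [0.12, 0.981, 0.019, -0.148]
wrist_force: [4.0, 10.5, -7.8]
width: 10.3
gripper_force: 30.0
time: 14.62
tcp_pos: [468.7, 6.4, 185.0]
orientation: [0.12, 0.981, 0.02, -0.148]
wrist_force: [5.6, 15.0, -8.2]
width: 10.2
gripper_force: 30.0
```

```bash
python3 -m crank '[[[0.0047,0,0.0016],[0,-0.1,0]],[[0.0047,0,0.0016],[0,-0.1,0]],[[0.0047,0,0.0016],[0,-0.1,0]],[[0,0,0],[0,0,0]]]'
python3 -m crank '[[[0.0047,0,0.0016],[0,-0.1,0]],[[0.0047,0,0.0016],[0,-0.1,0]],[[0.0047,0,0.0016],[0,-0.1,0]],[[0.0047,0,0.0016],[0,-0.1,0]],[[0,0,0],[0,0,0]]]'
```

```text
time: 14.95
tcp_pos: [452.7, 10.2, 183.4]
orientation: [0.121, 0.993, 0.001, 0.004]
wrist_force: [12.1, 15.7, -13.3]
width: 10.4
gripper_force: 29.9
time: 15.37
tcp_pos: [436.1, 14.1, 174.4]
orientation: [0.117, 0.972, -0.023, 0.202]
wrist_force: [4.9, 19.8, 4.3]
width: 10.1
gripper_force: 30.0
```

```bash
python3 -m crank '[[[0,0.002,0],[0,0,0]],[[0,0,0],[0,0,0]],[[0,0,0],[0,0,0]],[[0,0,0],[0,0,0]],[[0,0,-0.02],[0,0,0]],[[0,0,-0.03],[0,0,0]],[[0,0,-0.01],[0,0.1,0]],[[0,0,0],[0,0.1,0]],[[0,0,0],[0,0.1,0]],[[0,0,0],[0,0.1,0]],[[0,0,0],[0,0,0]]]' 0.3
python3 - <<'E'
from to import *
V[3]=0;B,H,Rb=pts(V); to(B(-75,-40,230)); c=cam('wrist'); im=read_camera('wrist'); save('w6.png',im)
for a in np.arange(.4,1.3,.1):
    print(a.round(1),((proj(c,[B(-77-r*np.sin(a),-42.5,135+r*np.cos(a)) for r in (18,58)]))).round().tolist())
E
```

```text
time: 16.28
tcp_pos: [416.5, 19.3, 229.7]
orientation: [0.122, 0.993, 0.0, -0.002]
wrist_force: [0.2, 0.4, -1.2]
width: 28.9
gripper_force: 0.0
pos [416.5  19.3 229.7] turn [ 0.0004 -0.0034 -0.0008] shift now axes [-52.4   2.9  -0.5] after turn [-52.4   2.9  -0.3] F [ 0.2  0.4 -1.2] w 28.871907266659438 t 16.2833
0.4 [[257.0, 257.0], [257.0, 262.0]]
0.5 [[257.0, 255.0], [257.0, 254.0]]
0.6 [[257.0, 253.0], [257.0, 247.0]]
0.7 [[257.0, 251.0], [257.0, 239.0]]
0.8 [[257.0, 249.0], [257.0, 232.0]]
0.9 [[257.0, 247.0], [257.0, 225.0]]
1.0 [[257.0, 246.0], [257.0, 219.0]]
1.1 [[257.0, 244.0], [257.0, 214.0]]
1.2 [[257.0, 242.0], [257.0, 209.0]]
```

View pics/w6.png

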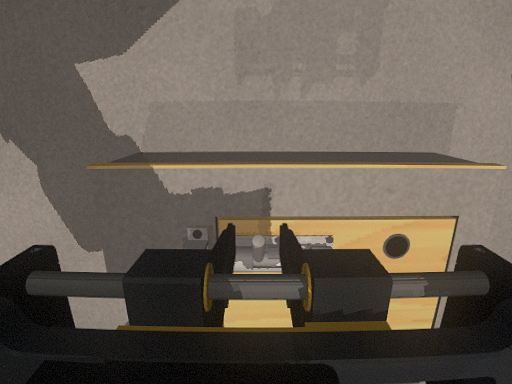

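The tip at (259,238) puts the handle at about 0.7 rad, with the rod through the keeper side. I'll close the fingers and press it down from behind along its arc.

```bash
python3 -m crank '[[[-0.01,0.001,0],[0,0,0]],[[-0.015,0.001,0],[0,0,0]],[[-0.015,0,0],[0,0,0]],[[-0.007,0,0],[0,0,0]],[[0,0,0],[0,0,0]],[[0,0,0.008],[0,0,0]],[[0,0,0.012],[0,0,0]],[[0,0,0.009],[0,0,0]],[[0,0,0],[0,0,0]]]' 0
python3 -m crank '[[[0.004,0,0.003],[0,0,0]],[[0.004,0,0.003],[0,0,0]],[[0.0035,0,0.003],[0,0,0]],[[0.0034,0,0.003],[0,0,0]],[[0.0034,0,0.003],[0,0,0]],[[0.0033,0,0.003],[0,0,0]],[[0.0023,0,0.0038],[0,0,0]],[[0.0023,0,0.0039],[0,0,0]],[[0.0024,0,0.0039],[0,0,0]]]'
python3 -m crank '[[[0.001,0,0.003],[0,0,0]],[[0.001,0,0.003],[0,0,0]],[[0.001,0,0.003],[0,0,0]],[[0,0,0.0025],[0,0,0]],[[0,0,0],[0,0,0]]]'
```

```text
time: 17.08
tcp_pos: [459.4, 10.9, 198.6]
orientation: [0.121, 0.993, 0.0, -0.001]
wrist_force: [0.2, 0.6, 0.1]
width: 0.2
gripper_force: 0.0
time: 17.83
tcp_pos: [432.9, 17.6, 170.4]
orientation: [0.121, 0.993, 0.0, 0.0]
wrist_force: [1.1, -0.5, -0.7]
width: 0.2
gripper_force: 0.2
time: 18.25
tcp_pos: [430.1, 18.3, 159.2]
orientation: [0.121, 0.993, 0.0, -0.0]
wrist_force: [-1.3, 1.2, 8.1]
width: 0.6
gripper_force: 4.1
```

```bash
python3 -m crank '[[[0,0,0.001],[0,0,0]],[[0,0,0],[0,0,0]]]'
python3 -m crank '[[[0,0,0.001],[0,0,0]],[[0,0,0],[0,0,0]]]'
```

```text
time: 18.42
tcp_pos: [430.1, 18.3, 158.7]
orientation: [0.121, 0.993, 0.0, 0.0]
wrist_force: [-4.8, 0.6, 14.9]
width: 0.9
gripper_force: 7.7
time: 18.58
tcp_pos: [430.1, 18.3, 158.2]
orientation: [0.121, 0.993, 0.0, 0.0]
wrist_force: [-7.5, 0.9, 23.5]
width: 0.7
gripper_force: 12.0
```

Firm stop with the tip at about z = 139.5 mm, which matches a handle turned fully down. I'll back off and check.

```bash
python3 -m crank '[[[0,0,-0.004],[0,0,0]],[[0,0,-0.02],[0,0,0]],[[0,0,-0.03],[0,0,0]],[[0,0,-0.03],[0,0,0]],[[0,0,-0.03],[0,0,0]],[[0,0,-0.01],[0,0,0]],[[0,0,0],[0,0,0]],[[0,0,0],[0,0,0]]]'
python3 - <<'E'
from to import *
V[3]=0;B,H,Rb=pts(V); to(B(-113,-40,260)); c=cam('wrist'); im=read_camera('wrist'); save('w7.png',cv2.resize(im,(800,600)))
print((proj(c,[B(-77-58,-42,135),B(-77,-42,135),B(-77,-100,135),H(-219,0,0)])*1.5625).round())
E
```

```text
time: 19.25
tcp_pos: [430.0, 18.3, 281.0]
orientation: [0.121, 0.993, 0.0, 0.0]
wrist_force: [0.2, -0.1, -0.3]
width: 0.5
gripper_force: 0.0
pos [430.   18.3 281. ] turn [0.0002 0.0003 0.0001] shift now axes [-1.1  0.6 21. ] after turn [-1.1  0.6 21. ] F [ 0.2 -0.1 -0.3] w 0.46360768756154114 t 19.25
[[399. 267.]
 [399. 347.]
 [317. 347.]
 [512. 298.]]
```

View pics/w7.png

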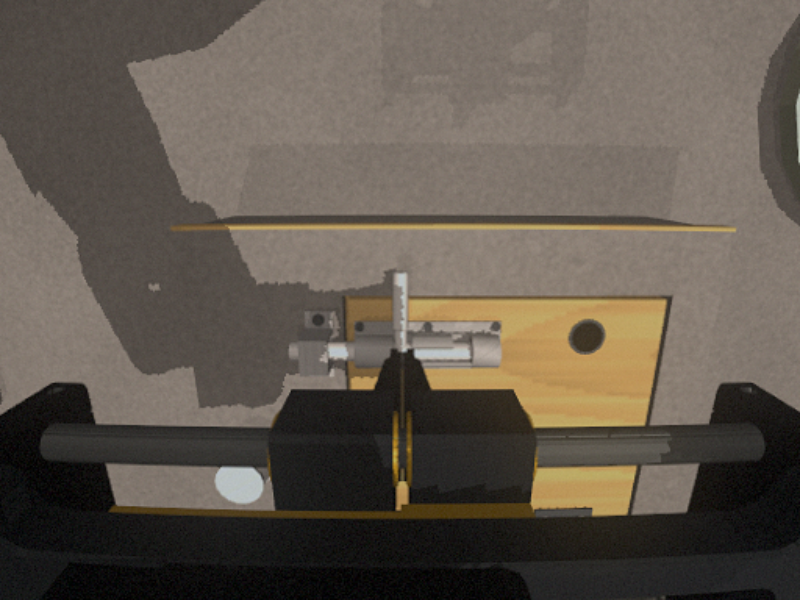

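The handle lies flat, with its tip at (400,270) against a predicted (399,267). The rod passes through the keeper at (317,350), the hatch is flush, and the door stop still stands at (240,485). The arm is clear.

```bash
python3 -c "
from cell import bot; print(bot.sign_off())"
```

```text
the job is handed in; nothing more can be done
None
```

The hatch is shut and bolted: the rod goes through the keeper and the handle is turned fully down in the locking notch. The robot let go and stands clear, and the job was handed in at about 19 s of the 61 s allowed; the robot touched none of the bystanders, though the last picture showed only the door stop, still standing.

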